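# Press the keyed spindle home in the pulley hub and hold it

## Robot

A 6-joint arm with a two-finger parallel gripper is mounted at the origin on the work surface. World frame = base frame: x ahead of the robot, y to its left, z up, the work surface at z = 0. Lengths are in mm, angles in rad, forces in N, time in s.
With the tool pointing down it reaches from about 275 to 750 mm from the base axis. Payload 10.2 kg.
Tool frame: the origin (TCP) lies on the front face of the gripper's body, between the roots of the fingers; the fingertips stand 73 mm ahead of it and the grasp point (between the pads) lies ctrl.grip_depth ahead of it (ctrl.grip_depth is the distance from the TCP to the grasp point, in mm); z points along the fingers, y is the direction in which the jaws open and shut (so a half turn about z gives the same grasp; the last joint's range is limited). The gripper opens to 85 mm and grips with 20 to 120 N. Pads are 22 mm wide; open, the fingers measure 114 mm over their backs; the gripper's body (76 mm by 85 mm) begins 54 mm behind the grasp point. The pads swing forward as they close: fully open they stand 13 mm farther back than shut.
Start: joints at [-0.223, 0.313, 1.498, -0, 1.331, -0.223], TCP at [525.006, -0.014, 303.894] pointing down, gripper open.
Joint ranges: [-2.94, 2.94], [-0.97, 2.17], [0.19, 2.56], [-1.23, 4.37], [0.02, 3.11], [-2.88, 2.88]. Speed limits (rad/s): [2.39, 2.39, 3.01, 3.14, 3.14, 3.14].

## Interface

Orientations are given as a unit quaternion [w, x, y, z].
In Python, from rig import readout, capture, ctrl, nets gives the robot as it stands. The module is installed in compiled form; this text tells all that it offers.
- The arm moves only by the tool apply_moves, never from a script. Its argument "targets" is a list of rows, each a list of 4 numbers: the shift along the tool's x, y, z in cm, then the turn about the tool's z in degrees. A call has 1 to 8 rows; each row shifts and turns the commanded pose from where the row before left it, along the tool's axes as they then stand; what a row does not reach is not made up. A row lasts 1/10 s, in which the tool goes at most 50 mm and 8.59 degrees, less where a joint would pass 70% of its speed; a pose out of reach is approached as far as the arm can. A call with a gripper value outside its range is refused whole. "grip" is the finger opening in cm, from 0 to 8.54, set as the call begins (left out, the last holds). The fingers move at their own pace and stop on an object; "force" is the grip in N (left out, the last holds). Time passes only in rows, so rows that do not move let the fingers close. It gives the time, the measured TCP pose, the force and the opening at its end, in the units of the state.
- readout.sense(): the state, without advancing time (a new reading comes with each control period).
- capture(name): name is "scene" or "side" or "wrist"; returns a dict with "img" (400x640x3 uint8, red, green, blue), "fov_y" (degrees; the focal length in pixels is half the picture's height over the tangent of half this angle, whatever the lens; pixels are square), "cx", "cy" (the principal point, pixels), "eye" and "rotation" of the camera in the world. Camera axes: x right, y down, z forward; pixel columns grow to the right and rows downward; lengths in mm; the calibration is good to about 2 mm. A picture is of the moment at which its call begins. There is no depth.
- ctrl.finish_job(): hands the job in, once; it reports no verdict.
Trained networks look in the newest picture that a camera, given by its name, has taken for a name from the list of things; names that differ only in an ending like _2 or _b are one class to them, and where a whole thing is asked for, a point or a joint stands for the part that bears it (a point fixed in the world has none). Each returns a list of dicts, best first, with "score" (0 to 1); they miss things now and then, are a little off and sometimes report something else, mostly with a low value. They report only what shows in the picture. A call takes as long as a camera call. They do not tell look-alikes from the thing itself.
- nets.boxes_of(camera, target): "location" ([column, row] as shares, 0 to 1, of the picture: columns of its width, rows of its height, amid what is visible of it).
The state is a dict: "time_s": time; "joints": joint angles; "dq": joint speeds; "tau": joint torques, N m; "eef_pos": TCP position; "ee_rot": TCP orientation; "force": force on the tool from outside, world axes, zero at the start; "wrist_torque": the same for the moment, N m; "grip_width": opening from 0.0 (shut) to 1.0 (fully open).
Only numpy, scipy, OpenCV 4.12 (cv2) and the standard library are available. Lean on these libraries where they do the work, as an engineer would, in place of code of your own. Each camera call takes 0.05 s, during which the arm holds its last target.

## Task

Take the keyed spindle (the one with a square head and a raised key bar along its side) out of the wooden rack and push it, nose down, into the bore of the belt pulley clamped in the round stand, turning it until its key slips into the keyway, then keep pushing against the spring pad inside until its collar sits fully home on the hub face. Finish while still holding the spindle by its head and pressing it home, so that a colleague could tighten the set screw; do not let go. Leave the two plain round-headed spindles standing in the rack.

Things in the scene. Friction and masses are not known exactly. Their poses are not given: they have to be found in the camera images.
- shaft_head (a point): Centre of the keyed spindle's head: loose, bare steel, about 0.42 kg, 114 mm tall, upright in one of the rack's three pockets. Square head 24 x 24 mm, 46 mm tall, flats facing its x and y axes; z up along the axis. This point is half-way up the head, 91 mm above the bottom end and 31 mm above the collar's underside. Under the head: a round collar 34 mm wide, 8 mm thick.
- shaft_seat (a point): Point on the keyed spindle's axis at its collar's underside, axes as shaft_head. It coincides with hub_mouth when fully home. Below it: a round body 22 mm wide, 60 mm long, its lowest 4 mm tapering to 15 mm. On its +x side a steel key 7 mm wide stands 4 mm proud, from 18 to 56 mm above the bottom end; below the key the nose is plain. Its yaw varies.
- hub_mouth (a point): Centre of the bore's mouth on the flat top face of the pulley's hub (64 mm wide), 100 mm above the bench. Bore 24 mm wide, straight down, with one keyway: a notch 10 mm wide, reaching 16.5 mm from the axis, all the way down. The key enters when turned to within about 5 degrees of the keyway; else the nose enters 18 mm and the key rests on the hub face. Its axes are the stand's, not the keyway's.
- hub: The fixed round grey stand, 150 mm wide, 30 mm high; origin on the bore's axis at bench level. The belt pulley lies flat in it, clamped so stiffly that it does not turn: dark rim 124 mm wide, its top at 72 mm; bright hub up to 100 mm. Its keyway points anywhere within 0.6 rad either side of the stand's +x (not told exactly): see the notch, or feel for it by turning the spindle.
- ejector (a joint): Brass spring pad in the bottom of the bore. 0 = up, its top 48 mm below the hub face; grows (m) as the spindle's bottom end pushes it down, about 0.012 when the collar is home. Its spring pushes up with 10 N at first touch and 15 N at 0.012, more than the spindle's weight: the spindle comes back up if let go.
- plain_a_head (a point): Centre of the head of a bystander: a steel spindle of the same length with a round head 32 mm wide and no key, in another rack pocket. Leave it standing. The point lies 91 mm above its bottom end.
- plain_b_head (a point): Centre of the head of a bystander: a steel spindle of the same length with a round head 24 mm wide and no key, in another rack pocket. Leave it standing. The point lies 91 mm above its bottom end.
- rack: Fixed wooden rack, 80 x 290 x 25 mm, origin at the centre of its underside, long side along its y. Three round pockets in a row along y, 100 mm apart, 24.5 mm wide, 15 mm deep (floors 10 mm above the bench), each holding one spindle upright, nose down, with about 1 mm play all round; which stands where varies.
There are look-alikes about, which are no part of the job. What is shaped like the part that bears shaft_head but green is not meant.

How it is judged (in metres and radians):
On the way, in this order (a step that is already met when the one before it is completed fails the run):
1. the keyed spindle is lifted out of the rack, its bottom end above 65 mm (height (world z) of shaft_head above 0.156 m and contact force between the fingers and shaft above 1 N), for 0.1 s.
2. the spindle stands in the bore deeper than the nose, its key in the keyway (z of shaft_seat in the frame of hub_mouth below 0.036 m and horizontal distance between shaft_seat and hub_mouth below 0.004 m and angle between shaft_head's own z axis and vertical below 0.1 rad), for 0.1 s.
At the end, for the whole second after the job is handed in: The keyed spindle is in the bore with its key in the keyway: collar underside within 3 mm of the hub face, its axis within 3 mm of the bore's, tilted less than 0.06 rad, the spring pad pushed down more than 8.5 mm, and the fingers still on the spindle with more than 2 N, through the last second (z of shaft_seat in the frame of hub_mouth below 0.003 m and horizontal distance between shaft_seat and hub_mouth below 0.003 m and angle between shaft_head's own z axis and vertical below 0.06 rad and value of joint ejector above 0.0085 m and contact force between the fingers and shaft above 2 N); the arm keeps its last pose, push and grip.
It fails at once if a plain spindle is knocked over, or moved more than 30 mm (distance of any of plain_a_head, plain_b_head from where it was at the start of the episode above 0.03 m or angle between any of plain_a_head, plain_b_head's own z axis and vertical above 0.4 rad).
It also fails if it takes over 72 s, if anything falls off the work surface, if the arm or the gripper's body presses on something with over 40 N, if the wrist force passes 120 N, or if a joint passes its speed limit or range.

## Working session

There is one attempt and no reset: what is moved stays moved. The work goes in short steps, Python scripts to look and compute and a tool call to move; the robot and the scene stay as the last step left them, time stands still between calls to the robot, and variables do not carry over. Pictures are saved under pics/ and viewed, and the job is handed in when it is done.

Besides the shell and the picture viewer there is one more tool, called by a JSON object that holds its "method" and its "body". apply_moves: Moves the arm, as the interface text tells. Its arguments: {"type":"object","properties":{"targets":{"type":"array"},"grip":{"type":"number"},"force":{"type":"number"}},"required":["targets"]}

```bash
mkdir -p pics; ls
cat > h.py <<'E'
import numpy as np,cv2
from rig import readout,capture,ctrl,nets
def snap(cam,fn):
    c=capture(cam); cv2.imwrite('pics/'+fn,c['img'][:,:,::-1]); return c
def ray(c,u,v):
    f=200/np.tan(np.radians(c['fov_y'])/2)
    d=np.array([(u-c['cx'])/f,(v-c['cy'])/f,1.]); return np.array(c['eye']),np.array(c['rotation'])@d
def atz(c,u,v,z):
    e,d=ray(c,u,v); return e+d*(z-e[2])/d[2]
def proj(c,p):
    f=200/np.tan(np.radians(c['fov_y'])/2)
    q=np.array(c['rotation']).T@(np.array(p)-np.array(c['eye'])); return q[0]/q[2]*f+c['cx'],q[1]/q[2]*f+c['cy']
E
python3 - <<'E'
from h import *
print(readout.sense(),ctrl.grip_depth)
for cam in ['scene','side','wrist']:
    c=snap(cam,cam+'0.png'); print(cam,c['fov_y'],c['cx'],c['cy'],c['eye'],c['rotation'])
    for t in ['shaft_head','hub_mouth','plain_a_head','hub','rack']:
        for b in nets.boxes_of(cam,t)[:4]: print(t,round(b['score'],2),b['location'][0]*640,b['location'][1]*400)
E
```

```text
pics
{'time_s': 0.0, 'joints': array([-2.23393386e-01,  3.13477968e-01,  1.49847542e+00, -3.31113052e-05,
        1.33101330e+00, -2.23345455e-01]), 'dq': array([-0.00030253, -0.00070754,  0.00051458, -0.0009025 ,  0.0008102 ,
       -0.00104822]), 'tau': array([-5.78409599e-04, -4.12261176e+01, -2.59742296e+01, -3.58453699e-04,
        4.11797926e-03, -1.23038126e-05]), 'eef_pos': array([5.24821982e+02, 2.57234873e-02, 3.03306275e+02]), 'ee_rot': array([-5.72768787e-04,  7.07120772e-01,  7.07092456e-01, -3.79720229e-04]), 'force': array([-0.39507937, -0.07222722, -0.33726239]), 'wrist_torque': array([-0.05108539, -0.0352699 ,  0.05744024]), 'grip_width': 0.9990876546483864} 53.900000000000006
scene 56.41573187073174 324.0933676887039 197.4588973128159 [831.46507345 481.39441054 800.74173323] [-0.10944698  0.32830389  0.89718634 -0.2743986 ]
shaft_head 0.97 438.016 288.32
shaft_head 0.7 414.528 304.59999999999997
shaft_head 0.65 378.11199999999997 263.0
shaft_head 0.55 414.72 239.12
hub_mouth 0.59 228.224 156.07999999999998
plain_a_head 0.67 342.91200000000003 234.52
hub 0.98 234.43200000000002 160.08
rack 0.72 343.296 254.32000000000002
side 52.742676922859005 320.2729997204139 202.69700240582037 [ 210.72631223 -540.52252119  534.58299826] [-0.47715699  0.85497331 -0.17153863  0.10916203]
shaft_head 0.83 296.0 169.4
shaft_head 0.74 256.192 177.6
shaft_head 0.71 282.624 155.4
shaft_head 0.68 263.488 152.6
hub_mouth 0.97 430.4 310.8
plain_a_head 0.93 321.28 182.48
hub 0.62 431.87199999999996 312.88
rack 0.71 324.992 216.8
wrist 65.08844960182287 315.69911355282267 197.78552630556908 [525.37622814  80.53658135 373.86128693] [ 1.58297149e-01  9.87391451e-01 -1.33701539e-04  3.41232718e-04]
hub_mouth 0.89 359.872 300.59999999999997
hub 0.57 360.384 299.12
```

Rotations are quaternions; I'll convert them.

Add to h.py:
```python
from scipy.spatial.transform import Rotation as R
_cap=capture
def capture(n):
    c=dict(_cap(n)); q=c['rotation']; c['rotation']=R.from_quat([q[1],q[2],q[3],q[0]]).as_matrix(); return c
```

```text
(no output)
```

View pics/scene0.png

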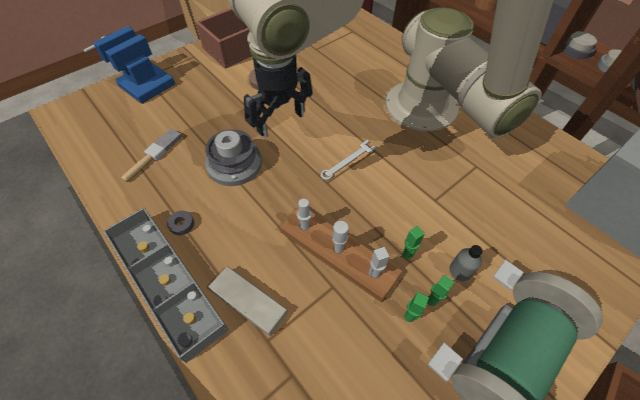

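View pics/side0.png

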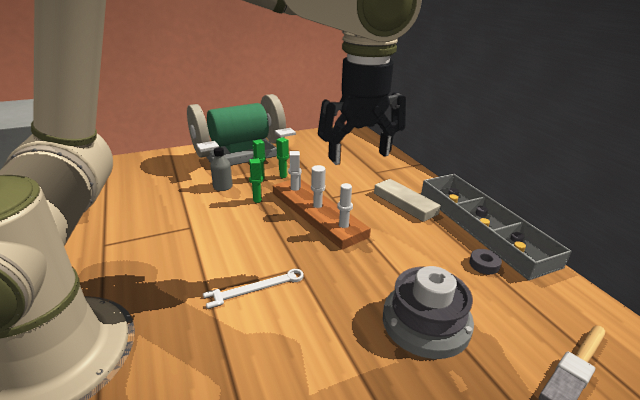

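View pics/wrist0.png

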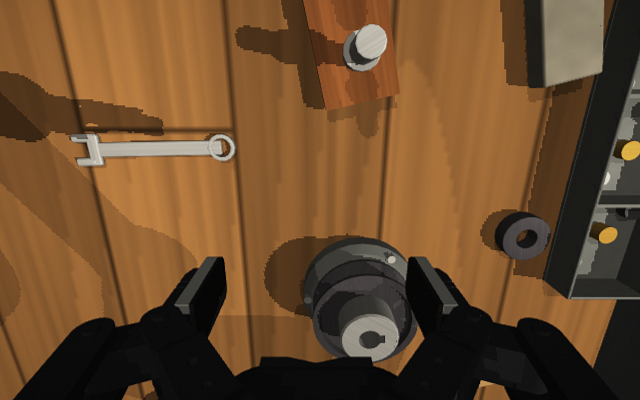

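The scene view shows the keyed (square-headed) spindle at about (379,262), with green look-alikes beside it. The side view has it at (296,170). The wrist view shows the hub bore at (371,340), with the notch pointing right.

Run:
```python
from h import *
from scipy.optimize import least_squares
s=capture('scene');d=capture('side');w=capture('wrist')
print(atz(s,379,262,101),atz(d,295.5,170,101))
def tri(obs):
    A=[];b=[]
    M=np.zeros((3,3));v=np.zeros(3)
    for c,u,vv in obs:
        e,r=ray(c,u,vv);r/=np.linalg.norm(r);P=np.eye(3)-r*r[:,None];M+=P;v+=P@e
    return np.linalg.solve(M,v)
print('keyed',tri([(s,378.1,263),(d,296,169.4)]))
print('hub',atz(w,370,340,100),atz(s,228,140,100),atz(d,436,277,100))
for p,n in [((371,340),'bore'),((384,340),'notch')]: print(n,atz(w,*p,100))
def up(c,x,y,r,fn,k): 
    im=c['img'][y-r:y+r,x-r:x+r,::-1]; cv2.imwrite('pics/'+fn,cv2.resize(im,None,fx=k,fy=k,interpolation=cv2.INTER_CUBIC)); return cv2.resize(im,(400,400),interpolation=cv2.INTER_CUBIC)
a=[up(s,378,262,30,'a.png',6),up(d,296,172,30,'b.png',6),up(s,228,140,30,'c.png',6),up(w,371,340,50,'e.png',6)]
cv2.imwrite('pics/m.png',cv2.resize(np.vstack([np.hstack(a[:2]),np.hstack(a[2:])]),(600,600)))
```

```text
[529.77213913 317.840212   101.        ] [506.79356353 265.53026721 101.        ]
keyed [524.07308753 312.33847261  77.88148196]
hub [ 584.27571772 -171.55799658  100.        ] [ 584.16543346 -165.37080759  100.        ] [ 585.29132289 -168.37089683  100.        ]
bore [ 585.35752504 -171.55889788  100.        ]
notch [ 599.42159204 -171.57061526  100.        ]
```

View pics/m.png

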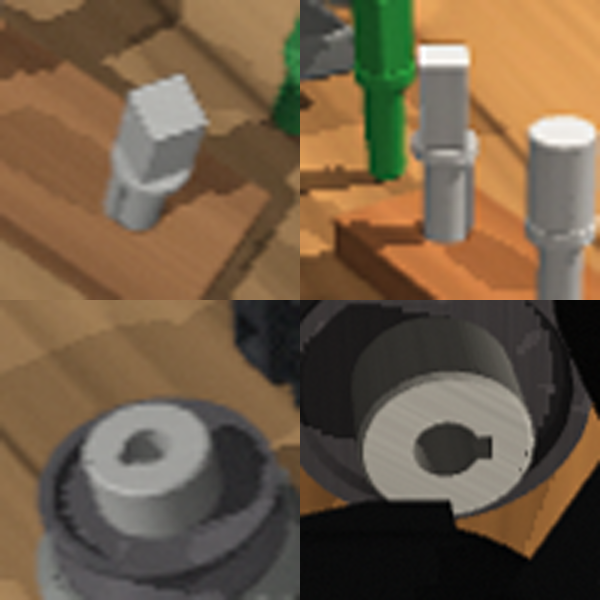

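{"method": "apply_moves", "body": {"targets": [[3.9,0,0,0],[3.9,0,0,0],[3.9,0,0,0],[3.9,0,0,0],[3.9,0,0,0],[3.9,0,0,0],[3.9,0,0,0],[3.7,0.2,0,0]], "grip": 6}}

```text
time_s: 1.85
eef_pos: [526.6, 311.8, 303.9]
ee_rot: [-0.0, 0.707, 0.707, 0.0]
force: [0.1, 0.1, -0.3]
grip_width: 0.706
```

{"method": "apply_moves", "body": {"targets": [[0,0,0,0],[0,0,0,0],[0,0,0,0]]}}

```text
time_s: 2.15
eef_pos: [527.2, 309.1, 303.9]
ee_rot: [0.0, 0.707, 0.707, -0.0]
force: [-0.9, -0.6, -1.1]
grip_width: 0.704
```

Run:
```python
from h import *
r=readout.sense();print(r['time_s'],r['eef_pos'],r['ee_rot'],r['grip_width'])
c=snap('wrist','w1.png');im=c['img']
for t in ['shaft_head','plain_a_head']:
    for b in nets.boxes_of('wrist',t)[:4]: print(t,round(b['score'],2),b['location'][0]*640,b['location'][1]*400)
print(proj(c,(527,310,124)))
```

```text
2.15 [527.15511532 309.11527085 303.8985042 ] [ 5.84425550e-05  7.07417235e-01  7.06796169e-01 -1.69283222e-04] 0.7043668203185047
shaft_head 0.93 239.16799999999998 34.4
shaft_head 0.81 208.704 165.79999999999998
shaft_head 0.69 305.59999999999997 181.0
plain_a_head 0.67 330.112 271.47999999999996
(np.float64(314.89043187204356), np.float64(194.83839320630088))
```

View pics/w1.png

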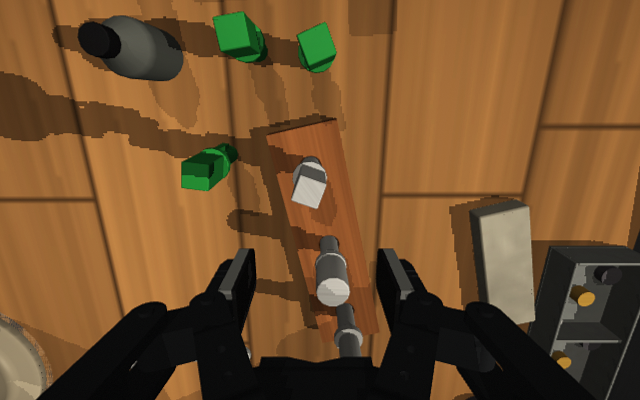

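The wrist view shows the square head's top at about (310,191). The nearest green look-alike is at (205,170), and a plain spindle is at (333,290).

Run:
```python
from h import *
c=capture('wrist');im=c['img']
cv2.imwrite('pics/w1c.png',cv2.resize(im[140:220,270:350,::-1],None,fx=7,fy=7,interpolation=cv2.INTER_CUBIC))
print(atz(c,310,191,124),'plain',atz(c,334,292,124),'green',atz(c,200,175,124),atz(c,316,50,124))
```

```text
[523.08286077 313.25034433 124.        ] plain [544.74984245 214.77253789 124.        ] green [432.96566631 327.1308866  124.        ] [528.21903951 420.42663285 124.        ]
```

View pics/w1c.png

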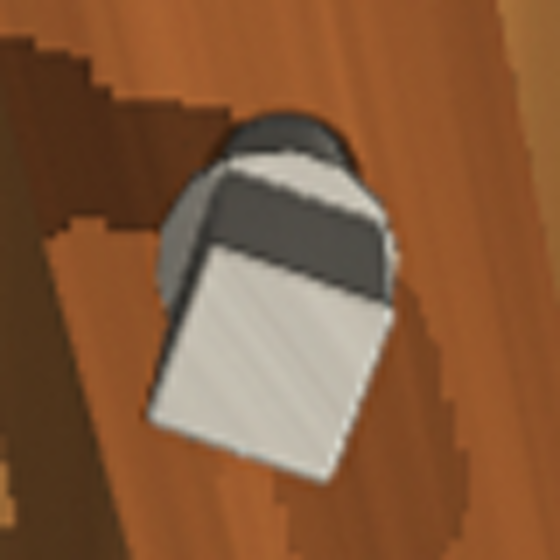

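Run:
```python
from h import *
c=capture('wrist');P=[]
for x,y in [(210,245),(393,308),(330,482),(150,418)]:
    P.append(atz(c,270+(x-3)/7,140+(y-3)/7,124)[:2])
P=np.array(P);ctr=P.mean(0);print(ctr)
for i in range(4):
    e=P[(i+1)%4]-P[i];print(np.linalg.norm(e),np.degrees(np.arctan2(e[1],e[0])))
E=[P[(i+1)%4]-P[i] for i in range(4)]
z=sum(np.linalg.norm(e)*np.exp(4j*np.arctan2(e[1],e[0])) for e in E);yaw=np.angle(z)/4;print('yaw mod90',np.degrees(yaw))
out=[]
for cam,k0 in [('scene',0),('side',0)]:
    cc=capture(cam)
    o=proj(cc,(*ctr,60)); x0,y0=int(o[0])-25,int(o[1])-25
    im=cv2.resize(cc['img'][y0:y0+50,x0:x0+50,::-1],None,fx=8,fy=8,interpolation=cv2.INTER_CUBIC); im0=im.copy()
    for k,col in enumerate([(0,0,255),(0,255,0),(255,0,0),(0,255,255)]):
        a=yaw+k*np.pi/2; 
        q=[]
        for s,z_ in [(-3.5,28),(3.5,28),(3.5,66),(-3.5,66)]:
            p=(ctr[0]+15*np.cos(a)-s*np.sin(a),ctr[1]+15*np.sin(a)+s*np.cos(a),z_)
            u=proj(cc,p);q.append([(u[0]-x0+.5)*8,(u[1]-y0+.5)*8])
        cv2.polylines(im,[np.int32(q)],True,col,1)
    out+=[np.hstack([im0,im])]
cv2.imwrite('pics/key.png',cv2.resize(np.vstack(out),(600,600)))
```

```text
[521.60095517 312.82551706]
22.83878084135493 -19.678446897664916
23.128179993521595 -108.81110688213477
23.14298174004153 159.17735421359026
22.663450838473285 70.44925655336928
yaw mod90 -19.716743347524815
```

View pics/key.png

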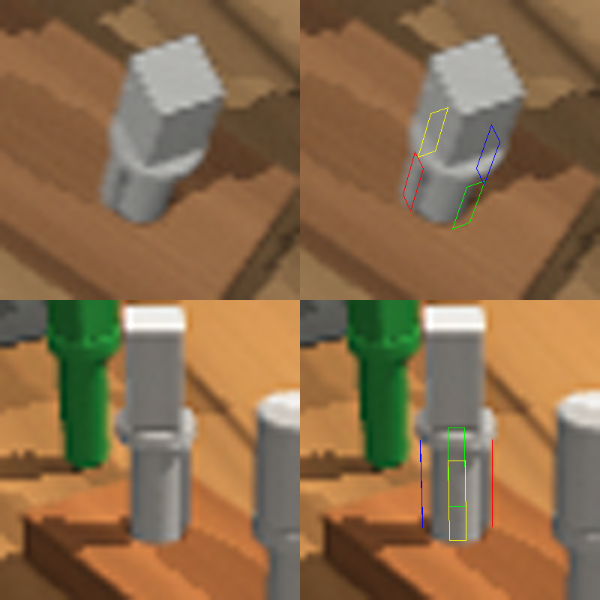

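The scene view shows the key bump at the red candidate, and the side view agrees, so the key's yaw is about -19.7°. I'll align the jaws with that flat and descend.

{"method": "apply_moves", "body": {"targets": [[0.3,-0.55,0,0],[0,0,1,6.6],[0,0,2,6.6],[0,0,2,6.5],[0,0,2,0],[0,0,2,0],[0,0,1,0],[0,0,0,0]]}}

```text
time_s: 3.3
eef_pos: [521.0, 313.0, 202.9]
ee_rot: [-0.0, 0.818, 0.576, -0.001]
force: [0.3, -0.5, 0.5]
grip_width: 0.703
```

Run:
```python
from h import *
r=readout.sense();print(r['time_s'],r['eef_pos'],r['ee_rot'],r['joints'])
c=snap('wrist','w2.png')
print([proj(c,(521.6,312.8,z)) for z in (124,101)])
m=R.from_quat(np.roll(r['ee_rot'],-1)).as_matrix();print(m)
```

```text
3.3 [520.96049607 312.98429169 202.8610915 ] [-3.17174783e-04  8.17617808e-01  5.75760187e-01 -1.10702788e-03] [3.48435867e-01 5.82690815e-01 1.36403708e+00 3.44766939e-05
 1.19716768e+00 6.92151436e-01]
[(np.float64(316.63934049933926), np.float64(254.21312583071563)), (np.float64(316.5570780339404), np.float64(235.66562702972897))]
[[ 3.36997962e-01  9.41502863e-01 -2.17548465e-03]
 [ 9.41504267e-01 -3.37000212e-01 -7.56109659e-04]
 [-1.44501820e-03 -1.79342066e-03 -9.99997348e-01]]
```

View pics/w2.png

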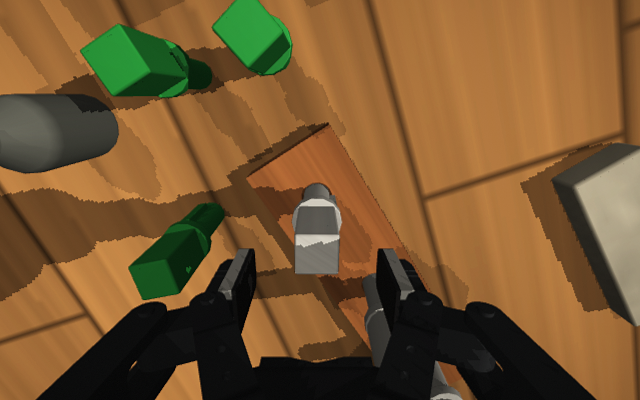

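The wrist view shows the head square to the tool and centred at (317,254), between the pads at columns 240 and 395. I'll descend and grip.

{"method": "apply_moves", "body": {"targets": [[0,0,1.5,0],[0,0,1.5,0],[0,0,1.2,0],[0,0,0,0],[0,0,0,0]]}}

```text
time_s: 3.85
eef_pos: [521.8, 313.1, 162.7]
ee_rot: [0.0, 0.818, 0.576, 0.001]
force: [0.5, 0.2, -0.1]
grip_width: 0.702
```

{"method": "apply_moves", "body": {"targets": [[0,0,0,0],[0,0,0,0],[0,0,0,0],[0,0,0,0],[0,0,0,0],[0,0,0,0],[0,0,0,0],[0,0,0,0]], "grip": 1.5, "force": 60}}

```text
time_s: 4.65
eef_pos: [521.7, 313.1, 162.6]
ee_rot: [0.0, 0.818, 0.576, 0.0]
force: [-1.1, -0.3, 5.7]
grip_width: 0.275
```

Run:
```python
from h import *
r=readout.sense();print(r['time_s'],r['eef_pos'],r['force'],r['grip_width']*85.4)
c=snap('wrist','w3.png')
d=snap('side','d3.png');print(proj(d,r['eef_pos']))
cv2.imwrite('pics/m3.png',np.hstack([cv2.resize(c['img'][:,:,::-1],(400,250)),cv2.resize(d['img'][100:225,220:420,::-1],(400,250))]))
```

```text
4.65 [521.65072053 313.13664992 162.63251656] [-1.09392541 -0.27893715  5.73293808] 23.443072796620633
(np.float64(294.1422546374654), np.float64(137.58901132618126))
```

View pics/m3.png

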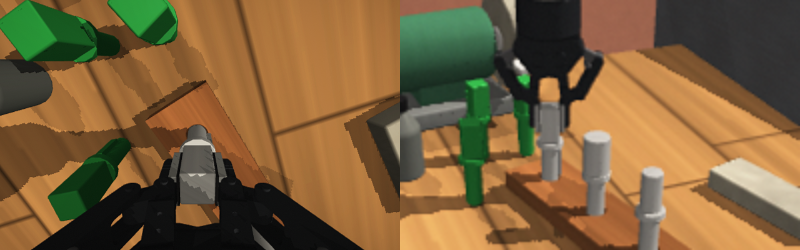

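Gripped: the opening reads about 24 mm. Now lifting.

{"method": "apply_moves", "body": {"targets": [[0,0,-1,0],[0,0,-2,0],[0,0,-3,0],[0,0,-3,0],[0,0,-3,-6.6],[0,0,-2,-6.6],[0,0,0,-6.5],[0,0,0,0]]}}

```text
time_s: 5.55
eef_pos: [521.3, 312.9, 302.1]
ee_rot: [-0.0, 0.707, 0.707, -0.0]
force: [-0.3, -0.2, -4.8]
grip_width: 0.271
```

{"method": "apply_moves", "body": {"targets": [[-2.0,0.3,0,0],[-4,0.5,0,0],[-4,0.5,0,0],[-4,0.5,0,0],[-4,0.5,0,0],[-4,0,0,0],[-4,0,0,0],[-4,0,0,0]]}}

```text
time_s: 6.35
eef_pos: [544.0, 11.4, 301.1]
ee_rot: [-0.001, 0.708, 0.706, -0.001]
force: [0.8, -0.1, -4.0]
grip_width: 0.268
```

{"method": "apply_moves", "body": {"targets": [[-4,0,0,0],[-4,0,0,0],[-2.3,0,0,0],[-1,0,0,0],[0,0,0,0],[0,0,0,0],[0,0,0,0]]}}

```text
time_s: 7.05
eef_pos: [544.5, -98.8, 301.8]
ee_rot: [-0.0, 0.707, 0.707, 0.0]
force: [0.1, -0.5, -3.7]
grip_width: 0.271
```

Run:
```python
from h import *
r=readout.sense();print(r['time_s'],r['eef_pos'],r['ee_rot'],r['force'],r['grip_width']*85.4)
c=snap('wrist','w4.png');d=snap('side','d4.png')
for b in nets.boxes_of('wrist','hub_mouth')[:4]: print(round(b['score'],2),b['location'][0]*640,b['location'][1]*400)
```

```text
7.05 [544.51364799 -98.76138361 301.79636913] [-2.74842151e-04  7.06793893e-01  7.07419477e-01  2.25261953e-05] [ 0.10443684 -0.45008898 -3.70613197] 23.16395889454737
0.7 367.104 210.48
```

View pics/w4.png

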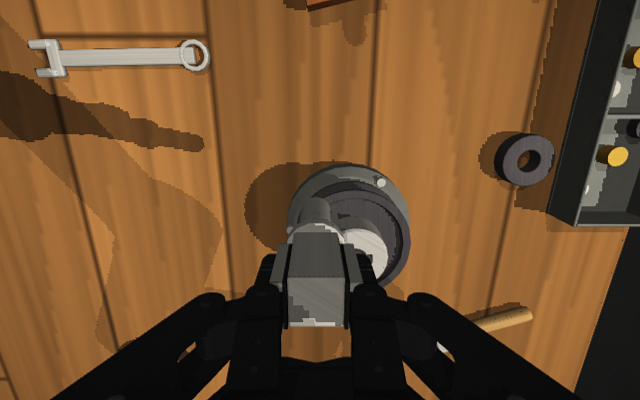

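View pics/d4.png

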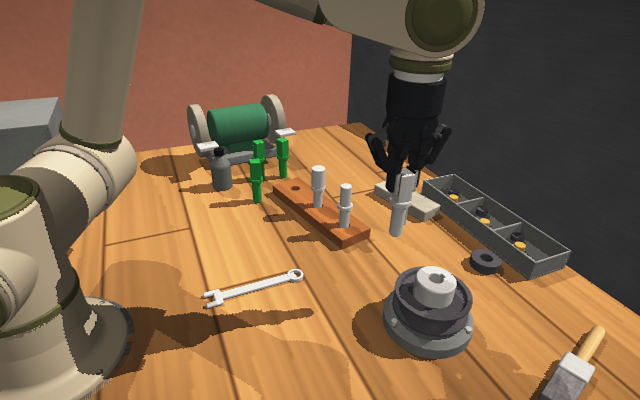

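The hub is partly hidden behind the held spindle, with its bright face at about (365,250). I'll shift sideways for a clear view.

{"method": "apply_moves", "body": {"targets": [[-1,-3,0,0],[-1,-3,0,0],[-1,0,0,0],[0,0,0,0],[0,0,0,0],[0,0,0,0]]}}

```text
time_s: 7.8
eef_pos: [485.0, -129.5, 301.8]
ee_rot: [-0.0, 0.707, 0.707, 0.0]
force: [0.1, 0.8, -4.4]
grip_width: 0.276
```

Run:
```python
from h import *
r=readout.sense();p=r['eef_pos'];print(r['time_s'],p,r['ee_rot'])
c=snap('wrist','w5.png');d=capture('side');s=capture('scene')
for b in nets.boxes_of('wrist','hub_mouth')[:4]: print(round(b['score'],2),b['location'][0]*640,b['location'][1]*400)
u=np.int32(proj(c,(585,-170,100)));print(u)
x,y=u
def cr(cc,pt,rr):
    x,y=np.int32(proj(cc,pt)); im=cc['img'][y-rr:y+rr,x-rr:x+rr,::-1].copy(); im=cv2.resize(im,(400,400),interpolation=cv2.INTER_CUBIC); k=200/rr
    return im,lambda q:tuple(np.int32([(proj(cc,q)[0]-x+rr+.5)*k,(proj(cc,q)[1]-y+rr+.5)*k]))
a,_=cr(c,(585,-170,100),40);cv2.imwrite('pics/w5h.png',a);print('crop origin',x-40,y-40)
b=[]
for cc in (s,d):
    im,f=cr(cc,(p[0],p[1],p[2]-100),45)
    cv2.line(im,f((p[0],p[1],p[2]-39)),f((p[0],p[1],p[2]-152)),(0,0,255),1); b.append(im)
cv2.imwrite('pics/sp5.png',np.hstack(b))
```

```text
7.8 [ 485.00722242 -129.54679464  301.79777934] [-5.77675453e-05  7.06876571e-01  7.07336905e-01  1.10907674e-04]
0.81 403.96799999999996 203.52
0.33 313.92 268.32
[420 229]
crop origin 380 189
```

View pics/w5h.png

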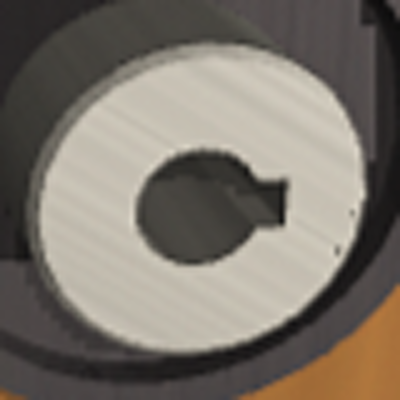

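View pics/sp5.png

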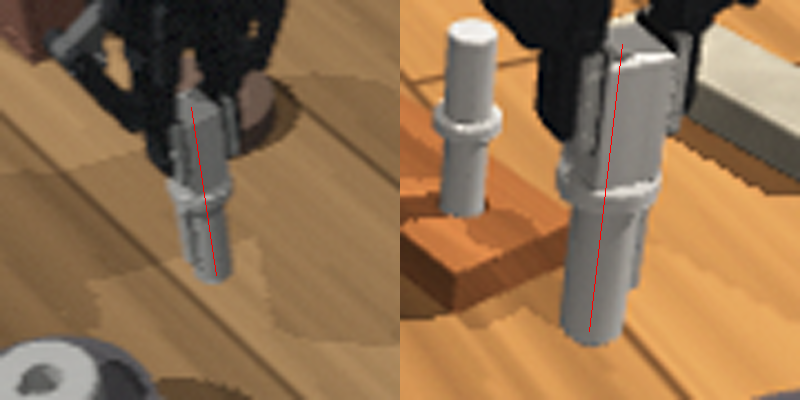

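The wrist crop shows the bore at about crop (195,207) and the notch to the right at about (270,203). The spindle's axis lies on the TCP axis with the key towards +x. Next I'll fit the bore's centre and the notch angle.

Run:
```python
from h import *
from scipy.optimize import least_squares
c=capture('wrist');im=c['img'];x0,y0=380,189
K=8
g=cv2.cvtColor(im,cv2.COLOR_RGB2GRAY)[y0:y0+80,x0:x0+80]; G=cv2.resize(g,None,fx=K,fy=K,interpolation=cv2.INTER_CUBIC)
_,B=cv2.threshold(G,140,255,cv2.THRESH_BINARY)
cs,_h=cv2.findContours(B,cv2.RETR_CCOMP,cv2.CHAIN_APPROX_NONE)
toW=lambda ct:np.array([atz(c,x0+(q[0]+.5)/K-.5,y0+(q[1]+.5)/K-.5,100)[:2] for q in ct[:,0,:]])
W=[toW(k) for k in cs if len(k)>200]
for w in W: print(len(w),w.min(0),w.max(0),(w.min(0)+w.max(0))/2)
inner=min(W,key=lambda w:abs(np.ptp(w[:,1])-24)); outer=max(W,key=lambda w:np.ptp(w[:,0]))
def sdf(p,th):
    R_=np.array([[np.cos(th),np.sin(th)],[-np.sin(th),np.cos(th)]]);q=p@R_.T
    d1=np.hypot(q[:,0],q[:,1])-12
    dx=np.maximum(-q[:,0],q[:,0]-16.5);dy=abs(q[:,1])-5
    d2=np.where((dx>0)&(dy>0),np.hypot(dx,dy),np.maximum(dx,dy))
    return np.minimum(d1,d2)
for t0 in(-.3,0,.3):
    f=least_squares(lambda p:sdf(inner-p[:2],p[2]),[*inner.mean(0),t0],loss='soft_l1',f_scale=.3)
    print(f.x[:2],np.degrees(f.x[2]),f.cost,np.sqrt(np.mean(f.fun**2)))
f=least_squares(lambda p:np.hypot(*(outer-p[:2]).T)-p[2],[*outer.mean(0),32],loss='soft_l1');print('outer',f.x)
print(readout.sense()['joints'])
```

```text
1495 [ 553.37692189 -200.8015598 ] [ 614.4030705  -138.32842291] [ 583.8899962  -169.56499136]
637 [ 571.28412706 -182.77737851] [ 600.62154834 -158.33000063] [ 585.9528377  -170.55368957]
[ 583.63319592 -170.5356825 ] 3.8038037151905026 8.21290519424703 0.1719646387380322
[ 583.6331957  -170.53568254] 3.8038034706804846 8.212905194243687 0.17196463741661175
[ 583.63319572 -170.53568253] 3.803803652183843 8.21290519424382 0.17196463765641892
outer [ 584.06055516 -169.84688391   30.72592337]
[-4.95539841e-01  2.63411326e-01  1.56926587e+00  3.25111786e-05
  1.30911009e+00 -4.95983711e-01]
```

{"method": "apply_moves", "body": {"targets": [[-1,2.4,0,0],[-1,2.5,0,0],[-1,2.5,0,0],[-1.1,2.5,0,0],[0,0,1.5,-3.8],[0,0,2,0],[0,0,0,0],[0,0,0,0]]}}

```text
time_s: 8.85
eef_pos: [583.6, -171.0, 267.3]
ee_rot: [-0.0, 0.683, 0.73, -0.0]
force: [-0.5, -0.0, -3.7]
grip_width: 0.272
```

```bash
cat > look.py <<'E'
from h import *
import sys
n=sys.argv[1]
r=readout.sense();p=r['eef_pos'];print(r['time_s'],p,r['ee_rot'],r['force'],r['wrist_torque'])
b=[]
for cam in ('scene','side','wrist'):
    cc=capture(cam);pt=(583.7,-170.4,115);rr=45 if cam!='wrist' else 90
    x,y=np.int32(proj(cc,pt)); y=min(y,400-rr); im=cc['img'][y-rr:y+rr,x-rr:x+rr,::-1]; b.append(cv2.resize(im,(266,266),interpolation=cv2.INTER_CUBIC))
    print(cam,x-rr,y-rr)
cv2.imwrite(f'pics/l{n}.png',np.hstack(b))
E
python3 look.py 1
```

```text
8.85 [ 583.6155551  -170.96006928  267.29721979] [-2.66760458e-05  6.83302530e-01  7.30135365e-01 -1.77878240e-05] [-0.47940499 -0.01802189 -3.72184227] [ 0.03648312 -0.03927572  0.03915507]
scene 180 89
side 392 225
wrist 224 115
```

View pics/l1.png

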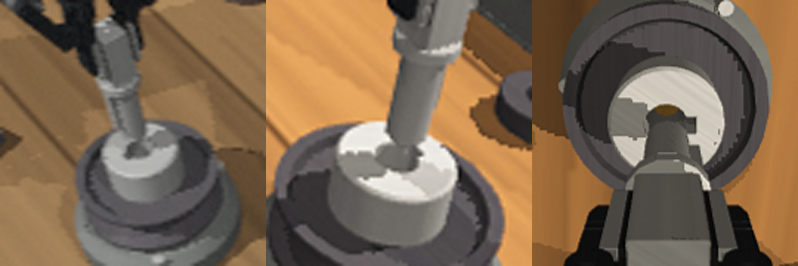

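All three views show the nose over the bore and the key towards the notch. I'll descend gently.

{"method": "apply_moves", "body": {"targets": [[0,0,0.6,0],[0,0,0.6,0],[0,0,0.6,0],[0,0,0.6,0],[0,0,0,0],[0,0,0,0]]}}

```text
time_s: 9.6
eef_pos: [583.4, -170.8, 242.5]
ee_rot: [-0.001, 0.683, 0.73, -0.0]
force: [-1.4, 2.1, -5.7]
grip_width: 0.272
```

```bash
python3 look.py 2
```

```text
9.6 [ 583.37625969 -170.76514789  242.51076566] [-6.59112537e-04  6.83266142e-01  7.30169120e-01 -2.13746121e-05] [-1.38558866  2.1415553  -5.74984512] [4.89756071e-01 9.22615986e-02 1.53804317e-04]
scene 180 89
side 392 225
wrist 225 128
```

View pics/l2.png

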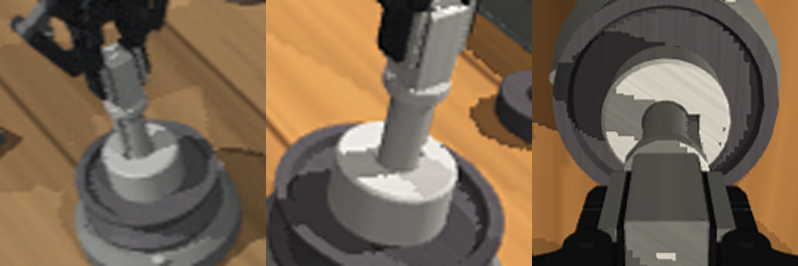

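The nose is in the bore. A small +y reaction (2 N) suggests a slight offset, so I'll nudge +y and go on to key depth.

{"method": "apply_moves", "body": {"targets": [[0.07,0,0,0],[0,0,0.3,0],[0,0,0.3,0],[0,0,0.2,0],[0,0,0,0]]}}

```text
time_s: 10.25
eef_pos: [583.4, -170.4, 234.5]
ee_rot: [-0.0, 0.683, 0.73, -0.0]
force: [-0.4, 1.9, -4.3]
grip_width: 0.27
```

{"method": "apply_moves", "body": {"targets": [[0,0,0.2,0],[0,0,0.2,0],[0,0,0.2,0],[0,0,0,0]]}}

```text
time_s: 10.65
eef_pos: [583.4, -170.3, 228.5]
ee_rot: [-0.0, 0.683, 0.73, -0.0]
force: [-0.1, -0.4, -5.1]
grip_width: 0.269
```

Depth is about 24 mm with no upward force, so the key has entered the keyway. Continuing.

{"method": "apply_moves", "body": {"targets": [[0,0,0.4,0],[0,0,0.4,0],[0,0,0.4,0],[0,0,0.4,0],[0,0,0.4,0],[0,0,0,0]], "force": 90}}

```text
time_s: 11.25
eef_pos: [583.3, -170.4, 208.1]
ee_rot: [-0.001, 0.683, 0.73, -0.0]
force: [0.6, 1.5, -4.8]
grip_width: 0.262
```

{"method": "apply_moves", "body": {"targets": [[0,0,0.3,0],[0,0,0.3,0],[0,0,0.3,0],[0,0,0,0]]}}

```text
time_s: 11.65
eef_pos: [583.6, -170.3, 201.0]
ee_rot: [0.001, 0.683, 0.73, 0.0]
force: [-2.9, 2.1, 5.8]
grip_width: 0.267
```

{"method": "apply_moves", "body": {"targets": [[0,0,0.3,0],[0,0,0.2,0],[0,0,0.1,0],[0,0,0,0]]}}

```text
time_s: 12.05
eef_pos: [583.7, -170.3, 195.6]
ee_rot: [0.001, 0.683, 0.73, 0.0]
force: [-3.8, 3.4, 8.0]
grip_width: 0.265
```

{"method": "apply_moves", "body": {"targets": [[0,0,0.1,0],[0,0,0.1,0],[0,0,0,0],[0,0,0,0]]}}

```text
time_s: 12.45
eef_pos: [583.7, -170.3, 193.8]
ee_rot: [0.001, 0.683, 0.73, 0.0]
force: [-3.9, 3.3, 10.0]
grip_width: 0.268
```

```bash
python3 look.py 3
```

```text
12.45 [ 583.65943832 -170.34042704  193.81895794] [8.83240605e-04 6.83206946e-01 7.30224242e-01 2.13179087e-04] [-3.88668877  3.28149634 10.01820439] [0.64260139 1.02737013 0.00413082]
scene 180 89
side 392 225
wrist 224 164
```

View pics/l3.png

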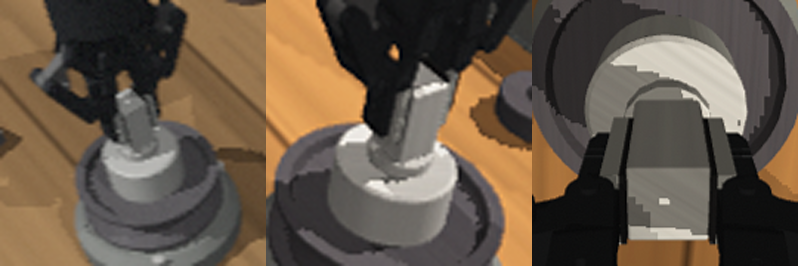

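The collar is almost on the hub face. I'll press on until the force rises sharply.

{"method": "apply_moves", "body": {"targets": [[0,0,0.1,0],[0,0,0,0],[0,0,0,0]]}}

```text
time_s: 12.9
eef_pos: [583.7, -170.3, 192.9]
ee_rot: [0.001, 0.683, 0.73, 0.0]
force: [-4.7, 2.8, 11.7]
grip_width: 0.274
```

{"method": "apply_moves", "body": {"targets": [[0,0,0.1,0],[0,0,0,0],[0,0,0,0]]}}

```text
time_s: 13.2
eef_pos: [583.7, -170.3, 192.8]
ee_rot: [0.001, 0.683, 0.73, 0.0]
force: [-5.9, 4.7, 16.1]
grip_width: 0.272
```

{"method": "apply_moves", "body": {"targets": [[0,0,0.1,0],[0,0,0.1,0],[0,0,0,0],[0,0,0,0],[0,0,0,0],[0,0,0,0]]}}

```text
time_s: 13.8
eef_pos: [583.7, -170.3, 192.7]
ee_rot: [0.002, 0.683, 0.73, 0.0]
force: [-12.5, 6.8, 30.9]
grip_width: 0.267
```

```bash
python3 look.py 4
```

```text
13.8 [ 583.67278508 -170.2825438   192.68461873] [1.62248988e-03 6.83102955e-01 7.30320254e-01 2.17488482e-04] [-12.4500437    6.7642304   30.88696315] [ 1.21151949  2.66442418 -0.02863379]
scene 180 89
side 392 225
wrist 224 165
```

View pics/l4.png

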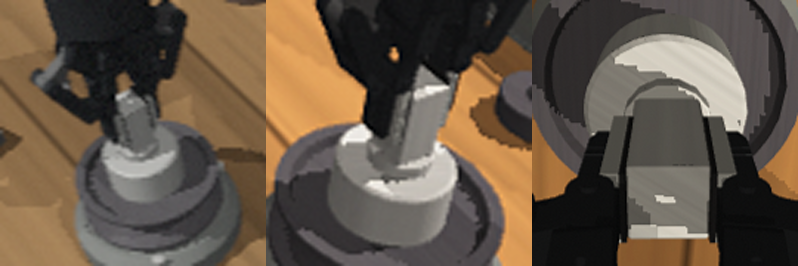

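The TCP stopped at 192.7 mm, exactly the predicted home height, and the force is rising against a hard stop. Handing in.

Run:
```python
from h import *
print(ctrl.finish_job()); r=readout.sense(); print(r['time_s'],r['eef_pos'],r['force'],r['grip_width'])
```

```text
the job is handed in; nothing more can be done
None
the job is handed in; nothing more can be done
```

The keyed spindle is in the pulley bore with its collar home on the hub face. I handed the job in at 13.8 s with the arm still gripping the head and pressing down. The hand-in gave no verdict.

- **Pick-up:** I gripped the spindle squarely by its head flats and lifted it straight up. I did not touch the plain spindles, and mid-job views still showed both standing in the rack.
- **Key fit:** the wrist camera put the keyway at about +3.8° from world +x, so I turned the spindle to match. The key went in first time, with no upward force at 24 mm depth, where a misaligned key would have stopped it at 18 mm.
- **Seating:** the spring pad's push appeared at about the expected depth. The tool then stopped at 192.7 mm, the height I had predicted for home.
- **Last force check:** the downward press read about 31 N against a hard stop at 90 N grip. About 12 N of side load remained in x and 7 N in y.
- **Not measured directly:** I inferred the pad travel and the collar gap from tool height, force and the final pictures. A reading after hand-in was refused, so the last second is unchecked.

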